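# Take the wrongly packed column out of the reactor column case

### The arm

A 6-joint arm with a two-finger parallel gripper is mounted at the origin on the work surface. World frame = base frame: x ahead of the robot, y to its left, z up, the work surface at z = 0. Lengths are in m, angles in degrees, forces in N, time in s.
With the tool pointing down it reaches from about 0.4 to 0.825 m from the base axis. Payload 7 kg.
Tool frame: the origin (TCP) lies at the very end of the fingers, on their centre line; the grasp point (between the pads) lies 19 mm behind it (ctrl.grip_point_offset is the distance from the TCP to the grasp point, in m); x points along the fingers, z is the direction in which the jaws open and shut, and the axes are right-handed (so a half turn about x gives the same grasp; the last joint's range is limited). The gripper opens to 88 mm and grips with 3 to 60 N. Pads are 19 mm wide; open, the fingers measure 130 mm over their backs; the gripper's body (78 mm by 193 mm) begins 47 mm behind the grasp point.
Start: joints at [93.856, 20.546, 0.682, 0, -70.136, -16.507], TCP at [0.148, 0.659, 0.195] pointing down, gripper open.
Joint ranges: [-176.03, 176.03], [-82.01, 121.73], [-58.28, 71.71], [-173.87, 95.51], [-174.79, -0.11], [-173.66, 173.66]. Speed limits (degrees/s): [136.94, 136.94, 172.46, 180, 180, 180].

### API

Orientations are given as [roll, pitch, yaw] about the fixed x, y, z axes, in that order (R = Rz(yaw) Ry(pitch) Rx(roll)).
In Python, from plant import get_obs, snapshot, calibration, close_job, ctrl gives the robot as it stands.
- The arm moves only by the tool move_arm, never from a script. Its argument "commands" is a list that holds one entry, the list of rows, each a list of 4 numbers: the shift along the tool's x, y, z in cm, then the turn about the tool's x in rad. In form: [[[dx, dy, dz, spin], ...]]. A call has 1 to 8 rows; each row shifts and turns the commanded pose from where the row before left it, along the tool's axes as they then stand; what a row does not reach is not made up. A row lasts 1/10 s, in which the tool goes at most 50 mm and 8.59 degrees, less where a joint would pass 70% of its speed; a pose out of reach is approached as far as the arm can. A call with a gripper value outside its range is refused whole. "jaw" is the finger opening in cm, from 0 to 8.76, set as the call begins (left out, the last holds). The fingers move at their own pace and stop on an object; the grip force is fixed at half the most. Time passes only in rows, so rows that do not move let the fingers close. It gives the time, the measured TCP pose, the force and the opening at its end, in the units of the state.
- get_obs(): the state, without advancing time (a new reading comes with each control period).
- snapshot(name): name is "side" or "top"; returns (picture, depth): 384x512x3 uint8, red, green, blue; 384x512 float32, m along the optical axis (not along the pixel's ray), 0 where there is no reading.
- calibration(name): a dict with "mtx" (3x3 intrinsics, pixels), "T" (4x4, takes a point from camera to world coordinates). Camera axes: x right, y up, looking along -z (the intrinsics and any distortion apply to the point x, -y, -z); pixel columns grow to the right and rows downward; lengths in m; the calibration is good to about 2 mm. A picture is of the moment at which its call begins. calibration takes no time and is no camera call.
- close_job(): hands the job in, once; it reports no verdict.
The state is a dict: "clock": time; "joint_pos": joint angles; "qvel": joint speeds; "tau": joint torques, N m; "tool_pos": TCP position; "orientation": TCP orientation; "force": force on the tool from outside, world axes, zero at the start; "moment": the same for the moment, N m; "opening": finger opening in m.
Only numpy, scipy, OpenCV 4.12 (cv2) and the standard library are available. Lean on these libraries where they do the work, as an engineer would, in place of code of your own. Each camera call takes 0.05 s, during which the arm holds its last target. There are 200 camera calls.

### The job

Swing the steel cover about a quarter turn aside so that the three colour tiles of the packing layout can be seen, then swing the case's lid up until it stands upright or beyond. One column does not match the colour of the tile in line with its lane: slide that one out along its lane, without lifting it, until it lies wholly on the take-out tray, and let go. Leave the cover aside and the lid open, leave the two rightly packed columns where they lie, and do not knock the bottle and the jar beside the case.

Things in the scene. Friction and masses are not known exactly. Their poses are not given: they have to be found in the camera images.
- case: fixed ivory and grey case on the table, 170 mm wide (its x), 370 mm long (its y); origin on the table under its mouth line. Three lanes along its y, centred at x = -50, 0, +50 mm, floor 12 mm high, run from y = -150 mm to the open mouth at y = 0; dividers 10 mm thick stand to 30 mm, outer and back walls to 78 mm. Then come tray and ledge
- tray_mid (a point): middle of the take-out tray's floor, 7 mm above the table (a 5 mm step down from the lanes). The grey tray lies before the mouth, from case y = 0 to 155 mm, 156 mm wide inside, rims 23 mm high; behind it, from y = 155 to 217 mm, the ledge, 210 mm wide (case x = -125 to 85 mm), top 31 mm high, carries the three colour tiles under the steel cover
- lid (a joint): angle of the ivory lid, 0 shut (flat, underside 80 mm above the table, over the lanes), 1.57 upright, stop at 1.85 rad; the mouth end rises. Lid 176 x 158 x 8 mm, 250 g; a stiff hinge (0.4 N m) holds it at any angle
- lid_hinge (a point): point on the lid's hinge axis, which runs along the case's x at case y = -150 mm, 80 mm above the table
- lid_handle (a point): middle of the lid's round bar handle: a 10 mm thick bar, 90 mm long along the case's x, 32 mm above the lid's top face; when shut it is 125 mm towards +y from the hinge axis and 40 mm above it, 120 mm above the table; it moves with the lid
- cover (a joint): angle of the flat steel cover, 0 lies over all three tiles, 1.57 a quarter turn aside towards the case's +y (counter-clockwise from above), stop at 1.75 rad; stays where it is left, friction 0.1 N m. Cover 192 x 46 x 5 mm, top face 43 mm above the table
- cover_pivot (a point): the cover's pivot screw (vertical axis), at case x = -100, y = 185 mm, at the cover's top face
- cover_knob (a point): top centre of the black upright knob on the cover, 18 mm across, 32 mm tall, its top 75 mm above the table, 155 mm from the pivot screw along the cover; moves with the cover
- mark_amber_1: amber layout tile, 30 mm square, fixed; its case x tells its lane, its case y is 185 mm; x and y axes as the case's
- mark_amber_2: a second amber layout tile, like the first
- mark_blue: blue layout tile, like the amber ones
- column_amber: column lying with its y along a lane, 120 mm long, 30 mm wide, 180 g: amber tube 22 mm across (top 26 mm up) between white end blocks 30 mm high. Origin: centre of its underside. On the mouth-end block, 48 mm towards +y, stands a white round valve stem 12 mm thick, from 30 to 62 mm above the underside. At the start its mouth end is about 8 mm inside the mouth
- column_blue_1: column like the amber one with a blue tube (120 to 260 g); the columns are smooth and slide easily on case and tray (friction about 0.3)
- column_blue_2: another blue reactor column, the same in all; one of the two blue columns lies in line with an amber tile and is the wrong one
- bottle: loose amber glass bottle, 60 mm across, 130 mm tall, standing beyond the case (to its +x); origin at its foot
- jar: loose white jar, 52 mm across, 65 mm tall, standing on the robot's side of the case; origin at its foot

How it is judged (in metres and radians):
On the way, in this order (a step that is already met when the one before it is completed fails the run):
1. the cover is swung aside (at least 1.1 rad) (value of joint cover above 1.1 rad), for 0.2 s.
2. the lid is open (at least 1.4 rad) (value of joint lid above 1.4 rad), for 0.2 s.
3. a blue column lies on the take-out tray (((y of column_blue_1 in the frame of case above 0.06 m and z of column_blue_1 in the frame of case below 0.0095 m) or (y of column_blue_2 in the frame of case above 0.06 m and z of column_blue_2 in the frame of case below 0.0095 m))), for 0.2 s.
At the end, for the whole second after the job is handed in: the cover at 1.1 rad or more and the lid at 1.4 rad or more; the blue column that lay in line with an amber tile lies flat and at rest wholly on the take-out tray (its centre 60 to 110 mm past the mouth, stem up); the amber column and the other blue one within 12 mm of where they were (value of joint cover above 1.1 rad and value of joint lid above 1.4 rad and distance of column_amber from where it was at the start of the episode below 0.012 m and ((y of column_blue_1 in the frame of case between 0.06 and 0.11 m and z of column_blue_1 in the frame of case between 0.004 and 0.0095 m and x of column_blue_1 in the frame of case between -0.08 and 0.08 m and angle between column_blue_1's own z axis and vertical below 0.08 rad and linear speed of column_blue_1 below 0.02 m/s and x of column_blue_2 in the frame of mark_blue between -0.015 and 0.015 m and distance of column_blue_2 from where it was at the start of the episode below 0.012 m) or (y of column_blue_2 in the frame of case between 0.06 and 0.11 m and z of column_blue_2 in the frame of case between 0.004 and 0.0095 m and x of column_blue_2 in the frame of case between -0.08 and 0.08 m and angle between column_blue_2's own z axis and vertical below 0.08 rad and linear speed of column_blue_2 below 0.02 m/s and x of column_blue_1 in the frame of mark_blue between -0.015 and 0.015 m and distance of column_blue_1 from where it was at the start of the episode below 0.012 m))); the robot touches nothing.
It fails at once if the amber column is shifted by more than 20 mm (distance of column_amber from where it was at the start of the episode above 0.02 m).
It fails at once if the rightly packed blue column is shifted by more than 20 mm ((distance of column_blue_1 from where it was at the start of the episode above 0.02 m and y of column_blue_1 in the frame of case below 0 m and x of column_blue_1 in the frame of mark_blue between -0.015 and 0.015 m) or (distance of column_blue_2 from where it was at the start of the episode above 0.02 m and y of column_blue_2 in the frame of case below 0 m and x of column_blue_2 in the frame of mark_blue between -0.015 and 0.015 m)).
It fails at once if a column is lifted more than 28 mm off its lane (z of any of column_blue_1, column_blue_2, column_amber in the frame of case above 0.04 m).
It fails at once if the bottle or the jar is shifted by more than 25 mm (distance of any of bottle, jar from where it was at the start of the episode above 0.025 m).
It also fails if it takes over 72 s, if anything falls off the work surface, if the arm or the gripper's body presses on something with over 40 N, if the wrist force passes 120 N, or if a joint passes its speed limit or range.

## Working session

There is one attempt and no reset: what is moved stays moved. The work goes in short steps, Python scripts to look and compute and a tool call to move; the robot and the scene stay as the last step left them, time stands still between calls to the robot, and variables do not carry over. Pictures are saved under pics/ and viewed, about 8 in all and at most 12, crops included, and the job is handed in when it is done.

Besides the shell and the picture viewer there is one more tool, called after "Call:" by a JSON object that holds its "api" and its "payload", one argument or row to a line. move_arm: Moves the arm, as the interface text tells. Its arguments: {"type":"object","properties":{"commands":{"type":"array"},"jaw":{"type":"number"}},"required":["commands"]}

```bash
mkdir -p pics
cat > h.py <<'E'
from plant import get_obs, snapshot, calibration, close_job, ctrl
import numpy as np, cv2
from scipy.spatial.transform import Rotation as R
def shot(name,fn):
    p,d=snapshot(name); cv2.imwrite('pics/'+fn+'.png',p[...,::-1]); np.save('pics/'+fn+'.npy',d); return p,d
def px2w(name,d,u,v,z=None):
    c=calibration(name);K=c['mtx'];T=c['T']
    ray=np.array([(u-K[0,2])/K[0,0],-(v-K[1,2])/K[1,1],-1.0])
    if z is None:
        return (T@np.r_[ray*np.median(d[int(v)-1:int(v)+2,int(u)-1:int(u)+2]),1])[:3]
    w=T[:3,:3]@ray; return T[:3,3]+w*(z-T[2,3])/w[2]
def w2px(name,P):
    c=calibration(name);K=c['mtx'];T=c['T']
    p=T[:3,:3].T@(np.array(P)-T[:3,3]); return K[0,0]*p[0]/-p[2]+K[0,2],K[1,1]*-p[1]/-p[2]+K[1,2]
E
python3 - <<'E'
from h import *
a,_=shot('top','t0');b,_=shot('side','s0')
for n in('top','side'):
  c=calibration(n);print(c.keys(),c['mtx'].round(1).tolist(),c['T'].round(3).tolist())
cv2.imwrite('pics/t0b.png',cv2.resize(a,(800,600))[...,::-1]);cv2.imwrite('pics/s0b.png',cv2.resize(b,(800,600))[...,::-1])
o=get_obs();print(o)
print(R.from_euler('xyz',o['orientation'],degrees=True).as_matrix().round(3))
E
```

```text
dict_keys(['mtx', 'T']) [[404.6, 0.0, 254.3], [0.0, 404.6, 191.1], [0.0, 0.0, 1.0]] [[-0.002, 0.999, -0.036, 0.534], [-1.0, -0.002, -0.013, -0.003], [-0.013, 0.036, 0.999, 0.965], [0.0, 0.0, 0.0, 1.0]]
dict_keys(['mtx', 'T']) [[393.4, 0.0, 260.9], [0.0, 393.4, 192.3], [0.0, 0.0, 1.0]] [[-0.723, 0.531, -0.442, 0.261], [-0.691, -0.565, 0.45, 0.314], [-0.01, 0.631, 0.776, 0.665], [0.0, 0.0, 0.0, 1.0]]
{'clock': 0.1, 'joint_pos': array([ 9.38546848e+01,  2.05870531e+01,  6.40015192e-01, -1.74987817e-02,
       -7.01370304e+01, -1.65060238e+01]), 'qvel': array([ 0.06223718, -0.06691875,  0.10795789,  0.08288444, -0.01525442,
       -0.010255  ]), 'tau': array([-1.30361874e-03, -5.84164774e+01,  2.93752116e+01,  7.01566100e+00,
        1.01268993e-02, -4.82989708e-05]), 'tool_pos': array([0.14777304, 0.65813089, 0.19432785]), 'orientation': array([  5.43536638,  89.91433674, -97.2219303 ]), 'force': array([0.07105668, 0.114486  , 0.22319446]), 'moment': array([ 0.03919683, -0.00770558,  0.00269044]), 'opening': 0.08756998059235571}
[[-0.     0.976 -0.219]
 [-0.001 -0.219 -0.976]
 [-1.     0.     0.001]]
```

View pics/t0b.png

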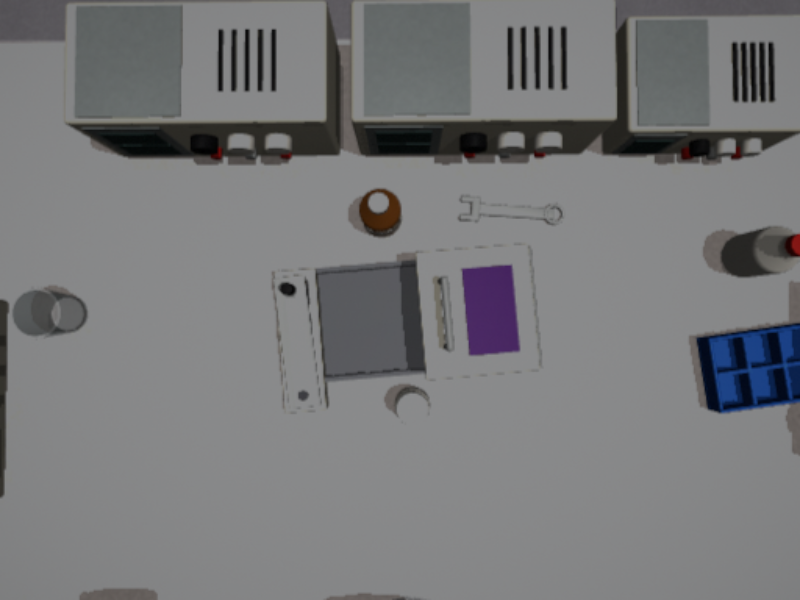

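View pics/s0b.png

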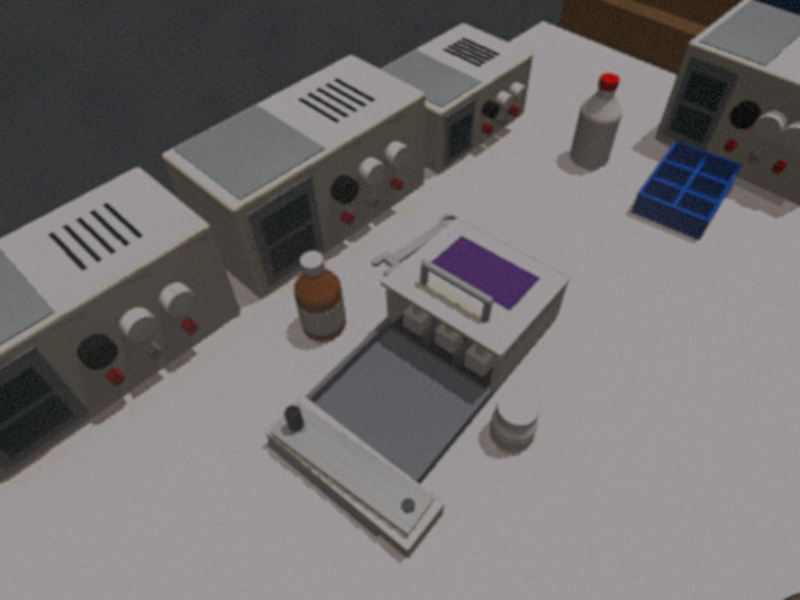

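The top view shows the cover at left with its screw at (302,396) and knob at (288,289). The tray is in the middle, and the lid at right has its handle from (442,278) to (449,349). The bottle is at (380,210) and the jar at (412,403). Next I fit the case pose.

Run:
```python
from h import *
from scipy.optimize import least_squares
s=512/800
top=[((302.5,396),(-100,185,43)),((287.5,288.5),(55,185,75)),((446,313.5),(0,-25,122)),
 ((416,252),(88,8,88)),((530,244),(88,-150,88)),((541,370),(-88,-150,88)),((427,379),(-88,8,88))]
top=top[:3]+top[3:]
side=[((408,506),(-100,185,43)),((292,410),(55,185,75)),((455.5,283),(0,-25,125))]
def case(p,q):
    c,si=np.cos(p[2]),np.sin(p[2]); q=np.array(q)/1000
    return np.array([p[0]+c*q[0]-si*q[1],p[1]+si*q[0]+c*q[1],q[2]])
# adaptive: lid y-extent uncertain, so only handle etc
def res(p):
    r=[]
    for n,L in(('top',top[:3]),('side',side)):
        for (u,v),q in L: r+=list(np.array(w2px(n,case(p,q)))-np.array([(u+.5)*s-.5,(v+.5)*s-.5]))
    return np.array(r)
f=least_squares(res,[.55,.03,.05]);p=f.x;print(p,np.degrees(p[2]),f.fun.round(1))
np.save('case.npy',p)
for q in[(88,8,88),(88,-150,88),(-88,-150,88),(-88,8,88)]: print(q,(np.array(w2px('top',case(p,q)))/s).round(1))
for nm,q in dict(pivot=(-100,185,43),knob=(55,185,75),handle=(0,-25,120),hinge=(0,-150,80),tray=(0,80,7)).items(): print(nm,case(p,q).round(4))
for nm,u,v,z in(('bottle',378,201,.13),('jar',411,399,.065)): print(nm,px2w('top',None,u*s,v*s,z))
```

```text
[ 0.54397634 -0.02652119  0.09074268] 5.199172516949115 [-0.3 -0.4  0.8 -0.3 -2.2 -0.6  0.3  0.   2.8 -1.4 -1.5  1.7]
(88, 8, 88) [411.2 251.9]
(88, -150, 88) [524.5 241.3]
(-88, -150, 88) [537.3 367.9]
(-88, 8, 88) [423.1 378.4]
pivot [0.4276 0.1487 0.043 ]
knob [0.582  0.1627 0.075 ]
handle [ 0.5462 -0.0514  0.12  ]
hinge [ 0.5576 -0.1759  0.08  ]
tray [0.5367 0.0531 0.007 ]
bottle [0.6942594  0.03369624 0.13      ]
jar [ 0.42454527 -0.01000799  0.065     ]
```

Run:
```python
import cv2
a=cv2.imread('pics/t0.png')[140:270,165:355]; cv2.imwrite('pics/t0c.png',cv2.resize(a,None,fx=4,fy=4,interpolation=cv2.INTER_CUBIC))
```

```text
(no output)
```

View pics/t0c.png

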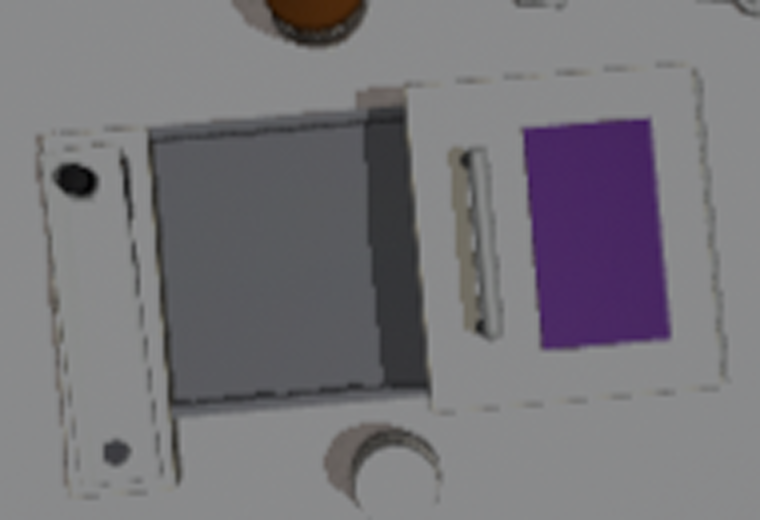

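Run:
```python
from h import *
from scipy.optimize import least_squares
top=[((117,452),(-100,185,43)),((72,179),(55,185,75)),((486,243),(0,-25,124)),((405,87),(88,8,88)),((695,65),(88,-150,88)),((727,385),(-88,-150,88)),((433,412),(-88,8,88)),((38,133),(85,217,31)),((150,127),(85,155,31)),((68,497),(-125,217,31)),((180,483),(-125,155,31))]
top=[((165+u/4-.4,140+v/4-.4),q) for (u,v),q in top]
s=.64
side=[((408,506),(-100,185,43)),((292,410),(55,185,75)),((455.5,283),(0,-25,125))]
side=[((u*s-.2,v*s-.2),q) for (u,v),q in side]
def case(p,q):
    c,si=np.cos(p[2]),np.sin(p[2]); q=np.array(q)/1000
    return np.array([p[0]+c*q[0]-si*q[1],p[1]+si*q[0]+c*q[1],q[2]])
def run(L):
    def res(p): return np.ravel([np.array(w2px(n,case(p,q)))-uv for n,l in L for uv,q in l])
    f=least_squares(res,[.55,.03,.05],loss='soft_l1');p=f.x;print(p.round(4),np.degrees(p[2]).round(2));print(res(p).reshape(-1,2).round(1).tolist());return p
p=run([('top',top)]);run([('side',side)]);p=run([('top',top),('side',side)])
np.save('case.npy',p)
for nm,q in dict(pivot=(-100,185,43),knob=(55,185,75),handle=(0,-25,120),hinge=(0,-150,80),tray=(0,80,7)).items(): print(nm,case(p,q).round(4))
d=np.load('pics/t0.npy');
print(px2w('top',d,165+117/4,140+452/4),px2w('top',d,165+600/4,140+240/4),px2w('top',d,165+250/4,140+240/4))
```

```text
[ 0.5433 -0.0308  0.0824] 4.72
[[0.7, -0.1], [4.1, -0.6], [-0.9, -0.0], [-0.4, 0.1], [-0.3, -0.6], [-0.8, 0.5], [-0.4, -0.1], [1.3, 0.3], [-0.1, -0.5], [0.8, 0.1], [-0.4, 1.3]]
[ 0.5455 -0.0253  0.0978] 5.6
[[-0.0, 0.1], [2.1, -0.9], [-2.6, 1.6]]
[ 0.5434 -0.0297  0.0826] 4.73
[[0.2, -0.2], [3.6, -0.6], [-1.5, -0.1], [-0.9, 0.1], [-0.8, -0.7], [-1.3, 0.5], [-0.9, -0.2], [0.8, 0.2], [-0.6, -0.5], [0.3, 0.0], [-0.8, 1.3], [0.9, -1.3], [4.1, -3.1], [0.1, 1.0]]
pivot [0.4285 0.1464 0.043 ]
knob [0.583  0.1592 0.075 ]
handle [ 0.5455 -0.0546  0.12  ]
hinge [ 0.5558 -0.1792  0.08  ]
tray [0.5368 0.05   0.007 ]
[0.42761938 0.14544179 0.04642854] [ 0.54634952 -0.12195721  0.09148931] [0.54795299 0.07337683 0.00667469]
```

```bash
cat >> h.py <<'E'
P=np.array([.5433,-.0303,.0825])
def case(q):
    c,s=np.cos(P[2]),np.sin(P[2]); q=np.array(q)/1000
    return np.array([P[0]+c*q[0]-s*q[1],P[1]+s*q[0]+c*q[1],q[2]])
def tocase(w):
    d=np.array(w[:2])-P[:2];c,s=np.cos(P[2]),np.sin(P[2])
    return np.array([c*d[0]+s*d[1],-s*d[0]+c*d[1],w[2]])*1000
def stat():
    o=get_obs();M=R.from_euler('xyz',o['orientation'],degrees=True).as_matrix()
    print('t %.2f'%o['clock'],'TCP case mm',tocase(o['tool_pos']).round(1),'yaw err rad %.3f'%(np.arctan2(M[1,1],M[0,1])-P[2]),'tilt',M[:,0].round(3),'F',o['force'].round(1),'op',round(o['opening'],4))
E
python3 - <<'E'
from h import *
stat()
print('knob',tocase(px2w('top',None,165+72/4-.4,140+179/4-.4,.075)),tocase(px2w('side',None,292*.64-.2,408*.64-.2,.075)))
print('bottle',tocase(px2w('top',None,378*.64,201*.64,.13)),'jar',tocase(px2w('top',None,411*.64,399*.64,.065)))
E
```

```text
t 0.10 TCP case mm [-337.5  718.7  194.3] yaw err rad -0.303 tilt [-0.    -0.001 -1.   ] F [0.1 0.1 0.2] op 0.0876
knob [ 54.51884371 193.60547166  75.        ] [ 58.03857107 192.32819394  75.        ]
bottle [155.71965659  51.33854516 130.        ] jar [-116.67863343   30.00915224   65.        ]
```

Call:
{"api": "move_arm", "payload": {
  "commands": [
    [[0,0,0,-0.101],[0,0,0,-0.101],[0,0,0,-0.101],[0,0,0,0]]
  ],
  "jaw": 3.2
}}

```text
clock: 0.5
tool_pos: [0.1478, 0.6583, 0.1947]
orientation: [-9.3, 89.9, -94.5]
force: [-0.6, 0.6, -0.1]
opening: 0.0613
```

Knob at case (55,193). Moving above it.

Call:
{"api": "move_arm", "payload": {
  "commands": [
    [[0,2.4,3.3,0],[0,2.4,3.3,0],[0,2.4,3.3,0],[0,2.4,3.3,0],[0,2.4,3.3,0],[0,2.4,3.3,0],[0,2.4,3.3,0],[0,2.4,3.3,0]]
  ]
}}

```text
clock: 1.3
tool_pos: [0.3616, 0.4098, 0.1952]
orientation: [-171.6, 90.0, 102.9]
force: [0.5, 0.8, -0.8]
opening: 0.0321
```

Call:
{"api": "move_arm", "payload": {
  "commands": [
    [[0.5,2.5,3.3,0],[0.5,2.5,3.3,0],[0.5,2.5,3.3,0],[0.5,2.5,3.3,0],[0.5,2.5,3.3,0],[0.5,2.5,3.3,0],[0.5,2.5,3.2,0],[0.5,2.5,3.2,0]]
  ]
}}

```text
clock: 2.1
tool_pos: [0.5826, 0.1651, 0.1549]
orientation: [-108.4, 90.0, 166.2]
force: [0.4, 1.4, 0.9]
opening: 0.0319
```

```bash
python3 -c "
from h import *
stat()"
```

```text
t 2.10 TCP case mm [ 55.3 191.5 154.9] yaw err rad -0.004 tilt [-0.  0. -1.] F [0.4 1.4 0.9] op 0.0319
```

Call:
{"api": "move_arm", "payload": {
  "commands": [
    [[2,0,-0.1,0],[2,0,0,0],[2,0,0,0],[1.5,0,0,0],[1.5,0,0,0],[1.3,0,0,0],[0,0,0,0]]
  ]
}}

```text
clock: 2.8
tool_pos: [0.5803, 0.1668, 0.0501]
orientation: [-66.4, 89.8, -151.8]
force: [0.1, 0.9, -0.8]
opening: 0.0321
```

Run:
```python
from h import *
stat()
b,_=shot('side','s1'); cv2.imwrite('pics/s1c.png',cv2.resize(b[130:380,100:400],(720,600),interpolation=2)[...,::-1])
```

```text
t 2.80 TCP case mm [ 53.1 193.4  50.1] yaw err rad -0.002 tilt [-0.003 -0.002 -1.   ] F [ 0.1  0.9 -0.8] op 0.0321
```

View pics/s1c.png

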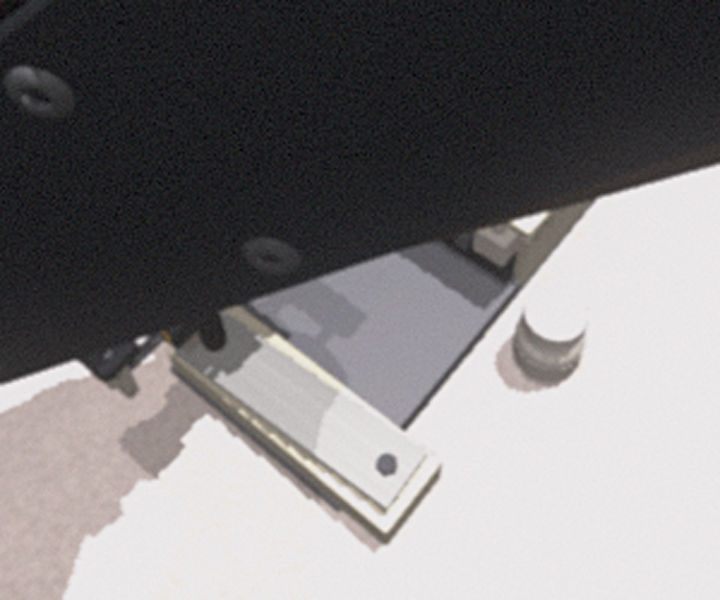

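Call:
{"api": "move_arm", "payload": {
  "commands": [
    [[0,-0.08,-1.54,-0.1],[0,-0.08,-1.54,-0.1],[0,-0.08,-1.54,-0.1],[0,-0.08,-1.54,-0.1],[0,-0.08,-1.54,-0.1],[0,-0.08,-1.54,-0.1],[0,-0.08,-1.54,-0.1],[0,0,0,0]]
  ]
}}

```text
clock: 3.65
tool_pos: [0.5369, 0.2651, 0.0534]
orientation: [86.1, 89.9, 41.1]
force: [0.6, -0.3, -0.5]
opening: 0.0321
```

```bash
python3 -c "
from h import *
stat();q=tocase(get_obs()['tool_pos'])-[-100,185,0];print(np.hypot(q[0],q[1]),np.arctan2(q[1],q[0]))"
```

```text
t 3.65 TCP case mm [ 17.9 295.   53.4] yaw err rad 0.703 tilt [ 0.001  0.001 -1.   ] F [ 0.6 -0.3 -0.5] op 0.0321
161.23616399105526 0.7504695292107865
```

Call:
{"api": "move_arm", "payload": {
  "commands": [
    [[0,-0.27,-1.54,-0.1],[0,-0.27,-1.54,-0.1],[0,-0.27,-1.54,-0.1],[0,-0.27,-1.54,-0.1],[0,-0.27,-1.54,-0.1],[0,-0.27,-1.54,-0.1],[0,-0.27,-1.54,-0.1],[0,-0.2,-1.5,-0.1]]
  ]
}}

```text
clock: 4.45
tool_pos: [0.4201, 0.2964, 0.053]
orientation: [45.7, 89.9, 46.5]
force: [0.1, 0.8, 1.3]
opening: 0.0321
```

```bash
python3 -c "
from h import *
stat();q=tocase(get_obs()['tool_pos'])-[-100,185,0];print(np.hypot(q[0],q[1]),np.arctan2(q[1],q[0]))"
```

```text
t 4.45 TCP case mm [-95.9 335.7  53. ] yaw err rad 1.501 tilt [ 0.001  0.001 -1.   ] F [0.1 0.8 1.3] op 0.0321
150.76872367865624 1.543299932014621
```

Call:
{"api": "move_arm", "payload": {
  "commands": [
    [[-2,0,0,0],[-3,0,0,0],[-3,0,0,0],[-3,0,0,0.1],[-3,0,0,0.14],[0,0,0,0.14],[0,0,0,0.14],[0,0,0,0.14]]
  ]
}}

```text
clock: 5.25
tool_pos: [0.4205, 0.2961, 0.1934]
orientation: [90.5, 89.9, 52.9]
force: [0.1, -0.8, 0.5]
opening: 0.032
```

Call:
{"api": "move_arm", "payload": {
  "commands": [
    [[0,0,0,0.14],[0,0,0,0.14],[0,0,0,0.14],[0,0,0,0.14],[0,0,0,0.14],[0,0,0,0.14],[0,0,0,0],[0,0,0,0]]
  ],
  "jaw": 4.0
}}

```text
clock: 6.05
tool_pos: [0.4203, 0.296, 0.1927]
orientation: [134.3, 90.0, 49.1]
force: [-0.9, -0.2, -0.4]
opening: 0.0398
```

Run:
```python
from h import *
stat()
b,_=shot('top','t1'); cv2.imwrite('pics/t1c.png',cv2.resize(b[130:280,120:360],(800,500),interpolation=2)[...,::-1])
```

```text
t 6.05 TCP case mm [-95.7 335.3 192.7] yaw err rad 0.002 tilt [ 0.001  0.001 -1.   ] F [-0.9 -0.2 -0.4] op 0.0398
```

View pics/t1c.png

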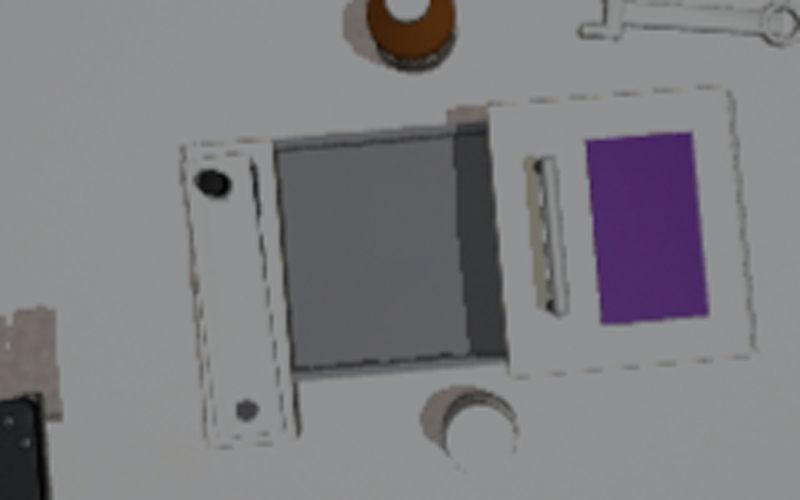

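Run:
```python
from h import *
for q in((53,193,50),(53,193+27,50),(53,193-27,50),(55,185,75),(55,185,43)): print(q,np.array(w2px('side',case(q))).round(1),((np.array(w2px('side',case(q)))-[100,130])*2.4).round(0))
d=np.load('pics/t0.npy');d2=np.load('pics/s0.npy')
print('knob depth top',d[180:188:2,178:190:2].round(3).tolist())
for u,v in((183,184),(182.5,185)):print(px2w('top',d,u,v),tocase(px2w('top',d,u,v)))
for u,v in((186,261),(187,263),(187,265),(187,267)):print('side',px2w('side',d2,u,v),tocase(px2w('side',d2,u,v)))
b,dd=shot('side','s2'); cv2.imwrite('pics/s2b.png',cv2.resize(b,(768,576),interpolation=2)[...,::-1])
```

```text
(53, 193, 50) [190.7 269.9] [218. 336.]
(53, 220, 50) [179.4 281. ] [190. 363.]
(53, 166, 50) [201.6 259.2] [244. 310.]
(55, 185, 75) [191.  258.9] [218. 309.]
(55, 185, 43) [193.7 268. ] [225. 331.]
knob depth top [[0.925000011920929, 0.9259999990463257, 0.925000011920929, 0.9259999990463257, 0.925000011920929, 0.9229999780654907], [0.9240000247955322, 0.925000011920929, 0.8960000276565552, 0.8930000066757202, 0.8989999890327454, 0.9259999990463257], [0.925000011920929, 0.8949999809265137, 0.8930000066757202, 0.8930000066757202, 0.8939999938011169, 0.9100000262260437], [0.9269999861717224, 0.8939999938011169, 0.8930000066757202, 0.8949999809265137, 0.890999972820282, 0.9120000004768372]]
[0.58249135 0.16640201 0.07424481] [ 55.26756721 192.80336331  74.24481119]
[0.58027734 0.16747836 0.07435037] [ 53.14978629 194.05850969  74.35037045]
side [0.58566198 0.1672074  0.07563657] [ 58.49378315 193.34474124  75.63657476]
side [0.58124957 0.16858168 0.07603553] [ 54.20962694 195.0779584   76.03553466]
side [0.57908334 0.17065603 0.0746013 ] [ 52.22170639 197.3237616   74.60130344]
side [0.57614966 0.17307118 0.07461794] [ 49.49702811 199.97244851  74.61794462]
```

View pics/s2b.png

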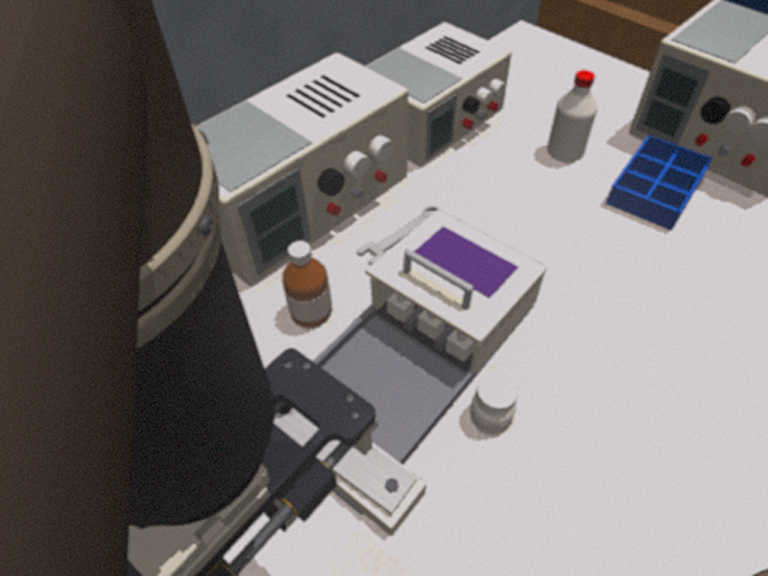

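Run:
```python
from h import *
def cloud(n,f):
    d=np.load(f'pics/{f}.npy');c=calibration(n);K=c['mtx'];T=c['T'];v,u=np.mgrid[:384,:512]
    X=np.stack([(u-K[0,2])/K[0,0]*d,-(v-K[1,2])/K[1,1]*d,-d],-1)@T[:3,:3].T+T[:3,3];X[d==0]=np.nan;return X
print('TCP px x1.5',np.array(w2px('side',get_obs()['tool_pos']))*1.5, 'top',w2px('top',get_obs()['tool_pos']))
X=cloud('side','s2')
for u,v in((305,490),(310,480),(325,455),(290,505),(240,550),(230,565),(320,400),(270,470)):
    print((u,v),X[int(v/1.5),int(u/1.5)].round(3))
X=cloud('side','s1')
for u,v in((120,370),(128,385),(100,350),(165,340),(210,330)):
    print((u,v),X[int(130+v/2.4),int(100+u/2.4)].round(3))
X=cloud('top','t1')
for u,v in((20,450),(35,420)): print(X[int(130+v/3.333),int(120+u/3.333)].round(3))
```

```text
TCP px x1.5 [261.83856472 558.45441031] top (np.float64(103.00903178011009), np.float64(265.85974217039416))
(305, 490) [0.392 0.258 0.313]
(310, 480) [0.394 0.253 0.313]
(325, 455) [0.506 0.175 0.043]
(290, 505) [0.392 0.27  0.313]
(240, 550) [0.509 0.299 0.   ]
(230, 565) [0.392 0.315 0.308]
(320, 400) [0.421 0.217 0.334]
(270, 470) [0.415 0.265 0.316]
(120, 370) [0.534 0.249 0.183]
(128, 385) [0.535 0.249 0.164]
(100, 350) [0.337 0.297 0.54 ]
(165, 340) [0.546 0.216 0.159]
(210, 330) [0.575 0.174 0.077]
[0.442 0.206 0.333]
[0.456 0.2   0.331]
```

Run:
```python
from h import *
a=cv2.imread('pics/s1.png')[235:310,135:235];b=cv2.imread('pics/s2.png')[284:384,110:260]
a=cv2.convertScaleAbs(cv2.resize(a,(600,450),interpolation=2)[:,:400],alpha=1.8,beta=30);b=cv2.convertScaleAbs(cv2.resize(b,(675,450),interpolation=2)[:,:400],alpha=1.8,beta=30)
cv2.imwrite('pics/z.png',np.hstack([a,b]))
```

```text
(no output)
```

View pics/z.png

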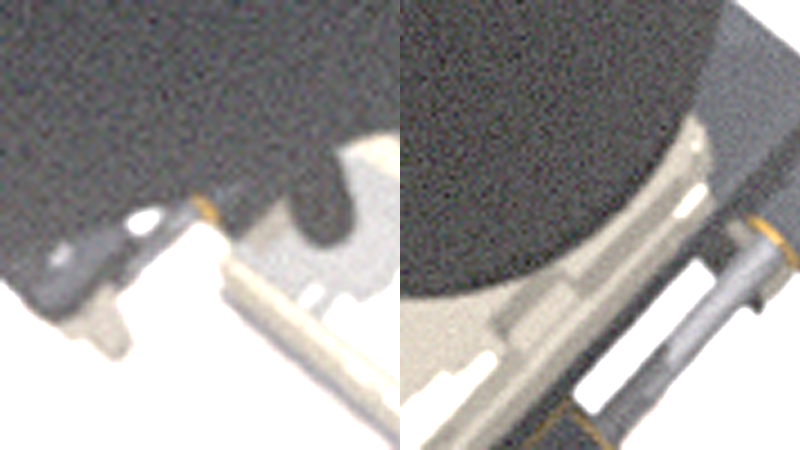

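Run:
```python
from h import *
def cloud(n,f):
    d=np.load(f'pics/{f}.npy');c=calibration(n);K=c['mtx'];T=c['T'];v,u=np.mgrid[:384,:512]
    X=np.stack([(u-K[0,2])/K[0,0]*d,-(v-K[1,2])/K[1,1]*d,-d],-1)@T[:3,:3].T+T[:3,3];X[d==0]=np.nan;return X
t=get_obs()['tool_pos'];print(t,get_obs()['joint_pos'].round(1))
X=cloud('side','s2')
for z0 in np.arange(.1,.46,.02):
    m=(X[...,2]>z0)&(X[...,2]<z0+.02)&(np.hypot(X[...,0]-t[0],X[...,1]-t[1])<.22)
    if m.sum(): 
        q=X[m]; v,u=np.nonzero(m); print(z0.round(2),m.sum(),'x',q[:,0].min().round(3),q[:,0].max().round(3),'y',q[:,1].min().round(3),q[:,1].max().round(3),'u',u.min(),u.max(),'v',v.min(),v.max())
print(X[340:384:6,150:200:6].round(2).tolist()[4:])
```

```text
[0.42018424 0.29605498 0.19247663] [ 57.1   5.4 -19.6   0.  -65.   37.8]
0.22 56 x 0.411 0.43 y 0.263 0.277 u 176 197 v 341 354
0.24 23 x 0.411 0.425 y 0.265 0.277 u 177 195 v 340 348
0.26 61 x 0.409 0.42 y 0.269 0.318 u 147 187 v 334 376
0.28 105 x 0.383 0.412 y 0.206 0.272 u 183 247 v 296 348
0.3 2215 x 0.383 0.453 y 0.199 0.327 u 137 251 v 268 383
0.32 3826 x 0.387 0.467 y 0.198 0.355 u 84 251 v 232 383
0.34 374 x 0.392 0.402 y 0.278 0.335 u 121 177 v 325 383
0.36 10 x 0.379 0.411 y 0.31 0.335 u 92 141 v 350 378
0.38 2281 x 0.377 0.409 y 0.274 0.345 u 85 178 v 303 383
0.4 121 x 0.374 0.398 y 0.256 0.334 u 87 182 v 262 350
0.42 1723 x 0.373 0.4 y 0.255 0.333 u 86 182 v 247 350
0.44 1899 x 0.373 0.4 y 0.255 0.329 u 86 176 v 229 338
[[[0.39, 0.31, 0.33], [0.52, 0.3, -0.0], [0.51, 0.29, 0.0], [0.39, 0.3, 0.31], [0.39, 0.3, 0.3], [0.49, 0.27, 0.0], [0.48, 0.27, 0.0], [0.47, 0.26, -0.0], [0.47, 0.25, 0.0]], [[0.52, 0.31, 0.0], [0.51, 0.31, 0.0], [0.39, 0.31, 0.31], [0.39, 0.3, 0.31], [0.49, 0.29, 0.0], [0.48, 0.28, 0.0], [0.47, 0.27, -0.0], [0.47, 0.27, 0.0], [0.46, 0.26, 0.0]], [[0.41, 0.32, 0.27], [0.39, 0.31, 0.31], [0.39, 0.31, 0.31], [0.49, 0.3, 0.0], [0.48, 0.29, -0.0], [0.47, 0.29, -0.0], [0.47, 0.28, 0.0], [0.46, 0.27, -0.0], [0.45, 0.27, 0.0]], [[0.39, 0.32, 0.31], [0.39, 0.32, 0.31], [0.49, 0.31, -0.0], [0.48, 0.3, 0.0], [0.47, 0.3, 0.0], [0.47, 0.29, 0.0], [0.46, 0.29, 0.0], [0.45, 0.28, 0.0], [0.45, 0.27, 0.0]]]
```

Run:
```python
from h import *
d=np.load('pics/s2.npy');c=calibration('side');K=c['mtx'];T=c['T'];v,u=np.mgrid[:384,:512]
X=np.stack([(u-K[0,2])/K[0,0]*d,-(v-K[1,2])/K[1,1]*d,-d],-1)@T[:3,:3].T+T[:3,3]
m=(X[...,2]>.1)&(X[...,2]<.285)&(abs(X[...,1]-.27)<.012)&(abs(X[...,0]-.42)<.02)
q=X[m];vv=v[m];uu=u[m];o=np.argsort(q[:,2])
for i in o[::4]: print(q[i].round(4),uu[i],vv[i])
print(ctrl, ctrl.grip_point_offset,[a for a in dir(ctrl) if a[0]!='_'])
```

```text
[0.4303 0.2772 0.2254] 177 344
[0.4129 0.2757 0.2264] 188 354
[0.4113 0.271  0.2292] 192 351
[0.4123 0.2726 0.2306] 190 351
[0.4289 0.277  0.2312] 177 343
[0.4302 0.2771 0.2319] 176 342
[0.4123 0.2736 0.2329] 189 351
[0.4122 0.2722 0.2334] 190 350
[0.4113 0.2687 0.2337] 193 348
[0.4115 0.2682 0.2354] 193 347
[0.4114 0.2668 0.236 ] 194 346
[0.4122 0.2727 0.2377] 189 349
[0.4115 0.265  0.238 ] 195 344
[0.4267 0.277  0.239 ] 177 342
[0.4114 0.2715 0.24  ] 190 348
[0.4113 0.2646 0.2408] 195 343
[0.4113 0.2697 0.2426] 191 346
[0.4241 0.2767 0.2438] 178 342
[0.4243 0.2766 0.2494] 177 340
[0.42   0.2763 0.2545] 179 341
[0.4151 0.2761 0.2612] 181 342
[0.4156 0.276  0.2659] 180 340
[0.4122 0.272  0.2673] 185 339
[0.4119 0.2756 0.2697] 182 341
[0.4125 0.2724 0.2704] 184 338
[0.4137 0.2752 0.271 ] 181 339
[0.4151 0.2752 0.2711] 180 338
[0.4136 0.2726 0.2715] 183 337
[0.4134 0.2739 0.2719] 182 338
[0.4124 0.2733 0.2725] 183 338
[0.4137 0.2717 0.2752] 183 335
[0.4107 0.2712 0.2772] 185 336
[0.4123 0.2717 0.2806] 183 334
<Robot object at 0x7f08547ffa10> 0.0188 ['PlanningError', 'grip_point_offset']
```

The depth cloud shows the fingertips at z ≈ 0.224 while the reported TCP z is 0.193. The real tips are about 31 mm higher than reported, so the fingers passed over the knob. I'll correct for this and redo the swing.

Call:
{"api": "move_arm", "payload": {
  "commands": [
    [[1,2.5,2.4,0],[1,2.5,2.4,0],[1,2.5,2.4,0],[1,2.5,2.4,0],[1,2.5,2.4,0],[1,2.5,2.2,0],[0,0,0,0]]
  ],
  "jaw": 3.2
}}

```text
clock: 6.85
tool_pos: [0.5827, 0.1642, 0.13]
orientation: [-55.3, 89.8, -140.7]
force: [0.0, 0.3, -0.6]
opening: 0.032
```

Call:
{"api": "move_arm", "payload": {
  "commands": [
    [[2,0,0,0],[2,0,0,0],[2,0,0,0],[1.5,0,0,0],[1.5,0,0,0],[1,0,0,0],[0.5,0,0,0],[0,0,0,0]]
  ]
}}

```text
clock: 7.65
tool_pos: [0.5809, 0.1669, 0.0268]
orientation: [-60.6, 90.0, -145.9]
force: [-0.6, -0.1, 0.8]
opening: 0.0321
```

Run:
```python
from h import *
stat()
```

```text
t 7.65 TCP case mm [ 53.7 193.4  26.8] yaw err rad 0.000 tilt [-0.001 -0.    -1.   ] F [-0.6 -0.1  0.8] op 0.0321
```

Call:
{"api": "move_arm", "payload": {
  "commands": [
    [[0,0,0,0],[0,0,0,0],[0,0,0,0],[0,0,0,0]]
  ],
  "jaw": 0.5
}}

```text
clock: 8.05
tool_pos: [0.5818, 0.1673, 0.0279]
orientation: [114.8, 89.9, 29.5]
force: [0.8, 0.4, 1.8]
opening: 0.0166
```

Call:
{"api": "move_arm", "payload": {
  "commands": [
    [[0,0,0,0],[0,0,0,0],[0,0,0,0]]
  ],
  "jaw": 2.3
}}

```text
clock: 8.35
tool_pos: [0.5809, 0.1667, 0.027]
orientation: [-67.4, 90.0, -152.7]
force: [1.0, 0.5, -0.1]
opening: 0.0227
```

Call:
{"api": "move_arm", "payload": {
  "commands": [
    [[0,-0.18,-1.54,-0.1],[0,-0.18,-1.54,-0.1],[0,-0.18,-1.54,-0.1],[0,-0.18,-1.54,-0.1],[0,-0.18,-1.54,-0.1],[0,-0.18,-1.54,-0.1],[0,-0.18,-1.54,-0.1],[0,0,0,0]]
  ]
}}

```text
clock: 9.15
tool_pos: [0.5293, 0.2612, 0.0271]
orientation: [-110.0, 90.0, -155.0]
force: [1.6, -0.4, -0.9]
opening: 0.0231
```

```bash
python3 -c "
from h import *
stat();q=tocase(get_obs()['tool_pos'])-[-100,185,0];print(np.hypot(q[0],q[1]),np.arctan2(q[1],q[0]))"
```

```text
t 9.15 TCP case mm [ 10.1 291.7  27.1] yaw err rad 0.704 tilt [-0. -0. -1.] F [ 1.6 -0.4 -0.9] op 0.0231
153.30935626998547 0.7696284363559892
```

Call:
{"api": "move_arm", "payload": {
  "commands": [
    [[0,-0.17,-1.54,-0.1],[0,-0.17,-1.54,-0.1],[0,-0.17,-1.54,-0.1],[0,-0.17,-1.54,-0.1],[0,-0.17,-1.54,-0.1],[0,-0.17,-1.54,-0.1],[0,-0.17,-1.54,-0.1],[0,-0.1,-0.7,-0.05]]
  ]
}}

```text
clock: 9.95
tool_pos: [0.4238, 0.299, 0.0272]
orientation: [-139.8, 90.0, -141.9]
force: [0.9, 0.8, -0.2]
opening: 0.0226
```

Call:
{"api": "move_arm", "payload": {
  "commands": [
    [[0,0,0,0],[0,0,0,0],[0,0,0,0]]
  ],
  "jaw": 3.2
}}

```text
clock: 10.25
tool_pos: [0.425, 0.2992, 0.0271]
orientation: [5.1, 90.0, 2.7]
force: [-0.1, -0.2, -0.3]
opening: 0.0312
```

Call:
{"api": "move_arm", "payload": {
  "commands": [
    [[-2,0,0,0],[-3,0,0,0],[-3,0,0,0],[-3,0,0,0.1],[-3,0,0,0.14],[0,0,0,0.14],[0,0,0,0.14],[0,0,0,0.14]]
  ]
}}

```text
clock: 11.05
tool_pos: [0.4249, 0.2991, 0.1674]
orientation: [110.2, 90.0, 69.7]
force: [-0.3, -1.4, -1.0]
opening: 0.032
```

Call:
{"api": "move_arm", "payload": {
  "commands": [
    [[0,0,0,0.14],[0,0,0,0.14],[0,0,0,0.14],[0,0,0,0.14],[0,0,0,0.14],[0,0,0,0.1],[0,0,0,0],[0,0,0,0]]
  ],
  "jaw": 4.0
}}

```text
clock: 11.85
tool_pos: [0.4247, 0.2991, 0.1671]
orientation: [-42.3, 90.0, -128.0]
force: [0.5, 0.6, -0.4]
opening: 0.0402
```

Run:
```python
from h import *
stat()
b,_=shot('top','t2'); cv2.imwrite('pics/t2c.png',cv2.resize(b[130:280,120:360],(800,500),interpolation=2)[...,::-1])
```

```text
t 11.85 TCP case mm [-91.  338.  167.1] yaw err rad -0.008 tilt [-0. -0. -1.] F [ 0.5  0.6 -0.4] op 0.0402
```

View pics/t2c.png

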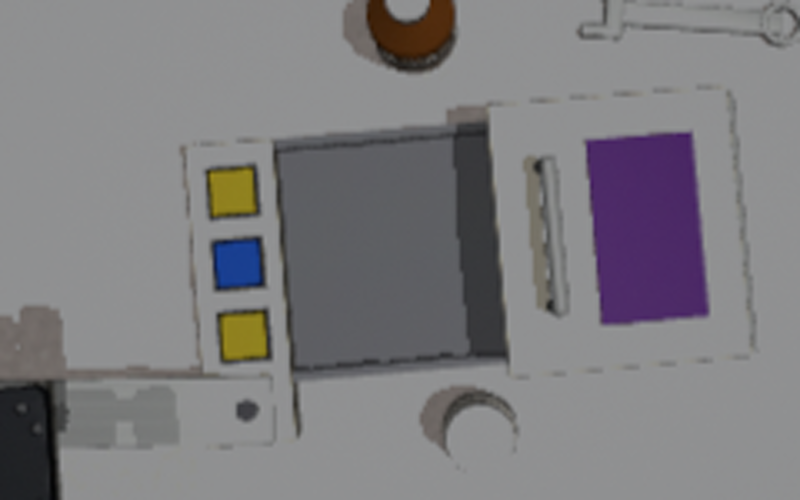

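Call:
{"api": "move_arm", "payload": {
  "commands": [
    [[0,1.1,4.5,0],[0,1.1,4.5,0],[0,1.1,4.5,0],[0,1.1,4.5,0],[0,1.1,4.5,0],[0,1.2,4.5,0],[0,1.2,4.5,0],[0,1.2,4.5,0]]
  ]
}}

```text
clock: 12.7
tool_pos: [0.5417, -0.0552, 0.1674]
orientation: [97.0, 90.0, 11.3]
force: [1.0, 1.3, -0.0]
opening: 0.0398
```

Run:
```python
from h import *
stat()
d=np.load('pics/t2.npy')
for u,v in((284.4,180),(285,191),(286,200.7),(287,212),(288,222)):
    print(tocase(px2w('top',None,u,v,.125)).round(1),d[int(v),int(u)-2:int(u)+4].round(3))
```

```text
t 12.70 TCP case mm [ -3.7 -24.7 167.4] yaw err rad -0.008 tilt [ 0.001  0.    -1.   ] F [ 1.   1.3 -0. ] op 0.0398
[ 42.1 -27.5 125. ] [0.835 0.833 0.83  0.834 0.834 0.872]
[ 19.2 -26.8 125. ] [0.835 0.832 0.831 0.83  0.835 0.868]
[ -1.  -27.1 125. ] [0.832 0.832 0.832 0.829 0.835 0.869]
[-24.5 -27.1 125. ] [0.833 0.829 0.83  0.828 0.829 0.867]
[-45.2 -27.4 125. ] [0.83  0.832 0.829 0.827 0.83  0.864]
```

Call:
{"api": "move_arm", "payload": {
  "commands": [
    [[2,0.3,0.15,0],[2,0,0,0],[1.5,0,0,0],[1.5,0,0,0],[1,0,0,0],[1,0,0,0],[0,0,0,0]]
  ]
}}

```text
clock: 13.4
tool_pos: [0.5436, -0.0546, 0.076]
orientation: [-85.9, 89.9, -171.7]
force: [0.3, -0.8, -0.4]
opening: 0.0401
```

Call:
{"api": "move_arm", "payload": {
  "commands": [
    [[0,0,0,0],[0,0,0,0],[0,0,0,0],[0,0,0,0],[0,0,0,0],[0,0,0,0]]
  ],
  "jaw": 0.3
}}

```text
clock: 14.0
tool_pos: [0.5445, -0.0549, 0.0775]
orientation: [44.3, 90.0, -41.6]
force: [0.9, -3.1, 0.1]
opening: 0.0091
```

```bash
python3 -c "
from h import *
stat()"
```

```text
t 14.00 TCP case mm [ -0.8 -24.6  77.5] yaw err rad -0.010 tilt [ 0. -0. -1.] F [ 0.9 -3.1  0.1] op 0.0091
```

Call:
{"api": "move_arm", "payload": {
  "commands": [
    [[-1.23,0,0.46,0],[-1.18,0,0.58,0],[-1.11,0,0.7,0],[-1.04,0,0.8,0],[-0.95,0,0.9,0],[-0.86,0,0.99,0],[0,0,0,0]]
  ]
}}

```text
clock: 14.7
tool_pos: [0.548, -0.1013, 0.1393]
orientation: [-14.7, 89.9, -100.6]
force: [11.0, -14.1, -19.6]
opening: 0.009
```

```bash
python3 -c "
from h import *
stat()"
```

```text
t 14.70 TCP case mm [ -1.1 -71.1 139.3] yaw err rad -0.012 tilt [-0.    -0.002 -1.   ] F [ 11.  -14.1 -19.6] op 0.009
```

Call:
{"api": "move_arm", "payload": {
  "commands": [
    [[0.12,0,0.09,0],[0.12,0,0.09,0],[0,0,0,0]]
  ]
}}

```text
clock: 15.0
tool_pos: [0.5481, -0.1007, 0.1387]
orientation: [81.9, 89.9, -4.0]
force: [3.4, -3.2, -2.7]
opening: 0.0092
```

```bash
python3 -c "
from h import *
stat()"
```

```text
t 15.00 TCP case mm [ -1.  -70.6 138.7] yaw err rad -0.011 tilt [ 0.001 -0.    -1.   ] F [ 3.4 -3.2 -2.7] op 0.0092
```

Call:
{"api": "move_arm", "payload": {
  "commands": [
    [[-0.72,0,1.08,0],[-0.6,0,1.14,0],[-0.48,0,1.18,0],[-0.36,0,1.23,0],[-0.23,0,1.26,0],[0,0,0,0]]
  ]
}}

```text
clock: 15.6
tool_pos: [0.5533, -0.1594, 0.1637]
orientation: [90.4, 89.8, 4.5]
force: [3.4, -0.2, 5.5]
opening: 0.0088
```

```bash
python3 -c "
from h import *
stat()"
```

```text
t 15.60 TCP case mm [  -0.7 -129.5  163.7] yaw err rad -0.010 tilt [ 0.003  0.    -1.   ] F [ 3.4 -0.2  5.5] op 0.0088
```

Call:
{"api": "move_arm", "payload": {
  "commands": [
    [[-0.15,0,1.28,0],[-0.02,0,1.3,0],[0.1,0,1.3,0],[0.23,0,1.28,0],[0.15,0,0.63,0],[0,0,0,0]]
  ]
}}

```text
clock: 16.2
tool_pos: [0.5576, -0.217, 0.1596]
orientation: [83.3, 89.8, -2.6]
force: [5.5, -1.2, -0.9]
opening: 0.0091
```

Run:
```python
from h import *
stat()
b,_=shot('side','s3'); cv2.imwrite('pics/s3.png',cv2.resize(b,(768,576),interpolation=2)[...,::-1])
```

```text
t 16.20 TCP case mm [  -1.2 -187.3  159.6] yaw err rad -0.010 tilt [ 0.003 -0.    -1.   ] F [ 5.5 -1.2 -0.9] op 0.0091
```

View pics/s3.png

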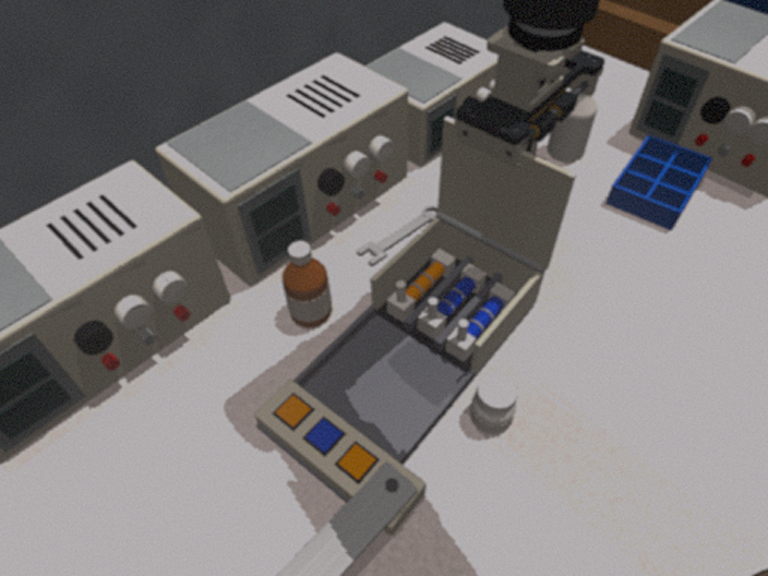

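The lid stands upright. Lane +50 is amber under an amber tile, the middle is blue under the blue tile, and lane −50 is blue under an amber tile, so lane −50 holds the wrong one. Its stem is at about (463,327) in this view. Next I measure the lid angle and the stem position.

Run:
```python
from h import *
d=np.load('pics/s3.npy')
A=[tocase(px2w('side',d,u/1.5,v/1.5)) for u,v in((460,160),(500,170),(550,190),(460,200),(500,225),(540,240),(520,200))]
A=np.array(A);print(A.round(0).tolist());n=np.linalg.svd(A-A.mean(0))[2][2];print(n.round(3),'tilt from vertical deg',np.degrees(np.arcsin(n[2]/np.sign(n[1]))))
for u,v in((463,324),(463,328),(463,332),(432,302),(401,287)): print(tocase(px2w('side',d,u/1.5,v/1.5)).round(1),tocase(px2w('side',None,u/1.5,v/1.5,.074)).round(1))
```

```text
[[58.0, -147.0, 190.0], [1.0, -147.0, 203.0], [-66.0, -147.0, 208.0], [52.0, -147.0, 126.0], [-13.0, -146.0, 119.0], [-70.0, -147.0, 127.0], [-33.0, -146.0, 174.0]]
[-0.001 -1.    -0.002] tilt from vertical deg 0.13015723726015654
[-50.1 -13.7  74.9] [-49.8 -14.3  74. ]
[-52.6 -10.5  72.2] [-53.2  -9.4  74. ]
[-53.4 -10.5  64.4] [-56.6  -4.5  74. ]
[  0.2 -17.9  74.4] [  0.3 -18.1  74. ]
[ 46.1 -12.7  74.4] [ 46.2 -12.9  74. ]
```

Call:
{"api": "move_arm", "payload": {
  "commands": [
    [[0,0,0,0],[0,0,0,0],[0,0,0,0]]
  ],
  "jaw": 1.7
}}

```text
clock: 16.55
tool_pos: [0.5552, -0.2166, 0.1589]
orientation: [-105.1, 89.9, 169.1]
force: [-0.7, -0.3, -0.5]
opening: 0.0168
```

Call:
{"api": "move_arm", "payload": {
  "commands": [
    [[-1,0,0,0],[-2.5,0,0,0],[-3,0,0,0],[-3.5,0,0,0],[0,-1.2,-4.2,0],[0,-1.2,-4.3,0],[0,-1.2,-4.3,0],[0,-1.3,-4.2,0]]
  ]
}}

```text
clock: 17.35
tool_pos: [0.494, -0.0498, 0.26]
orientation: [93.4, 90.0, 7.5]
force: [0.4, 1.1, 0.0]
opening: 0.0173
```

Call:
{"api": "move_arm", "payload": {
  "commands": [
    [[3,0,0,0],[3,0,0,0],[3,0,0,0],[3,0,0,0],[2,0,0,0],[1,0,0,0],[0,0,0,0],[0,0,0,0]]
  ],
  "jaw": 3.8
}}

```text
clock: 18.15
tool_pos: [0.4957, -0.051, 0.1103]
orientation: [81.0, 89.9, -4.8]
force: [0.6, -0.5, 0.2]
opening: 0.038
```

Run:
```python
from h import *
stat()
b,d=shot('side','s4'); cv2.imwrite('pics/s4.png',cv2.resize(b[120:290,200:400],(760,646),interpolation=2)[:600,:,::-1])
```

```text
t 18.15 TCP case mm [-49.2 -16.7 110.3] yaw err rad -0.010 tilt [ 0.001 -0.    -1.   ] F [ 0.6 -0.5  0.2] op 0.038
```

View pics/s4.png

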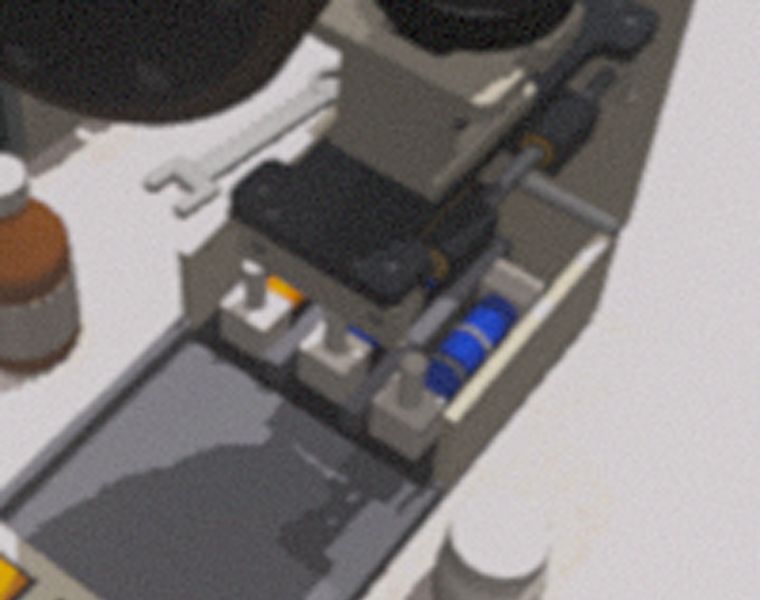

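Call:
{"api": "move_arm", "payload": {
  "commands": [
    [[2,0,0,0],[2,0,0,0],[1.5,0,0,0],[1.2,0,0,0],[1,0,0,0],[0.8,0,0,0],[0,0,0,0]]
  ]
}}

```text
clock: 18.9
tool_pos: [0.4945, -0.0511, 0.0236]
orientation: [-81.2, 89.9, -167.0]
force: [0.6, -0.4, 0.5]
opening: 0.0382
```

Run:
```python
from h import *
stat()
b,d=shot('side','s5'); cv2.imwrite('pics/s5.png',cv2.resize(b[150:270,240:370],(650,600),interpolation=2)[:600,:,::-1])
```

```text
t 18.90 TCP case mm [-50.3 -16.7  23.6] yaw err rad -0.010 tilt [-0.001 -0.    -1.   ] F [ 0.6 -0.4  0.5] op 0.0382
```

View pics/s5.png

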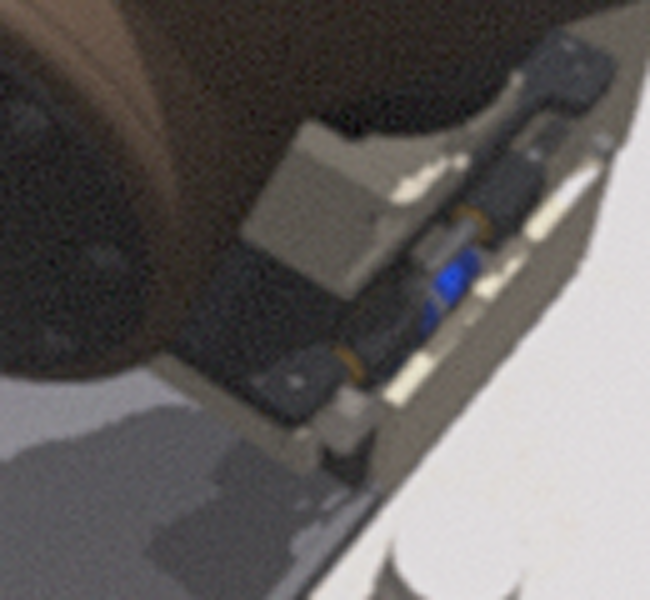

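Call:
{"api": "move_arm", "payload": {
  "commands": [
    [[0,0,0,0],[0,0,0,0],[0,0,0,0],[0,0,0,0],[0,0,0,0],[0,0,0,0]]
  ],
  "jaw": 0.6
}}

```text
clock: 19.55
tool_pos: [0.4952, -0.0509, 0.0245]
orientation: [93.3, 90.0, 7.5]
force: [-1.4, 0.0, 2.7]
opening: 0.0107
```

Call:
{"api": "move_arm", "payload": {
  "commands": [
    [[0,0,0,0],[0,0,0,0]]
  ],
  "jaw": 1.6
}}

```text
clock: 19.75
tool_pos: [0.4948, -0.051, 0.0241]
orientation: [-93.2, 90.0, -179.0]
force: [0.3, -0.6, -0.4]
opening: 0.0158
```

Call:
{"api": "move_arm", "payload": {
  "commands": [
    [[0,0,-0.6,0],[0,0,-1,0],[0,0,-1,0],[0,0,-1,0],[0,0,-1,0],[0,0,-1,0],[0,0,-1,0],[0,0,-1,0]]
  ]
}}

```text
clock: 20.55
tool_pos: [0.4894, 0.0258, 0.0243]
orientation: [127.9, 90.0, 42.0]
force: [0.5, -0.4, 0.3]
opening: 0.0162
```

Call:
{"api": "move_arm", "payload": {
  "commands": [
    [[0,0,-1,0],[0,0,-1,0],[0,0,-1,0],[0,0,-1,0],[0,0,-1,0],[0,0,-1,0],[0,0,-1,0],[0,0,-0.9,0]]
  ]
}}

```text
clock: 21.35
tool_pos: [0.4837, 0.1045, 0.0243]
orientation: [85.3, 90.0, -0.5]
force: [0.2, -1.0, -0.9]
opening: 0.0161
```

```bash
python3 -c "
from h import *
stat()"
```

```text
t 21.35 TCP case mm [-48.3 139.2  24.3] yaw err rad -0.010 tilt [ 0. -0. -1.] F [ 0.2 -1.  -0.9] op 0.0161
```

Call:
{"api": "move_arm", "payload": {
  "commands": [
    [[0,0,0,0],[0,0,0,0],[0,0,0,0],[-1,0,0,0],[-2,0,0,0],[-3,0,0,0],[-4,0,0,0],[-4,0,0,0]]
  ],
  "jaw": 2.8
}}

```text
clock: 22.15
tool_pos: [0.4834, 0.1029, 0.1664]
orientation: [-28.5, 90.0, -114.4]
force: [1.5, 0.7, 0.4]
opening: 0.0282
```

Call:
{"api": "move_arm", "payload": {
  "commands": [
    [[0,-0.6,-4.5,0],[0,-0.6,-4.5,0],[0,-0.6,-4.5,0],[0,-0.6,-4.5,0],[0,-0.6,-4.5,0],[0,0,0,0],[0,0,0,0],[0,0,0,0]]
  ]
}}

```text
clock: 22.95
tool_pos: [0.4376, 0.325, 0.1646]
orientation: [-50.5, 90.0, -136.4]
force: [0.1, -0.0, -0.3]
opening: 0.0276
```

Run:
```python
from h import *
stat()
b,d=shot('top','t5'); cv2.imwrite('pics/t5.png',cv2.resize(b[130:280,120:360],(800,500),interpolation=2)[...,::-1])
shot('side','s6')
```

```text
t 22.95 TCP case mm [-76.1 362.8 164.6] yaw err rad -0.011 tilt [-0. -0. -1.] F [ 0.1 -0.  -0.3] op 0.0276
```

View pics/t5.png

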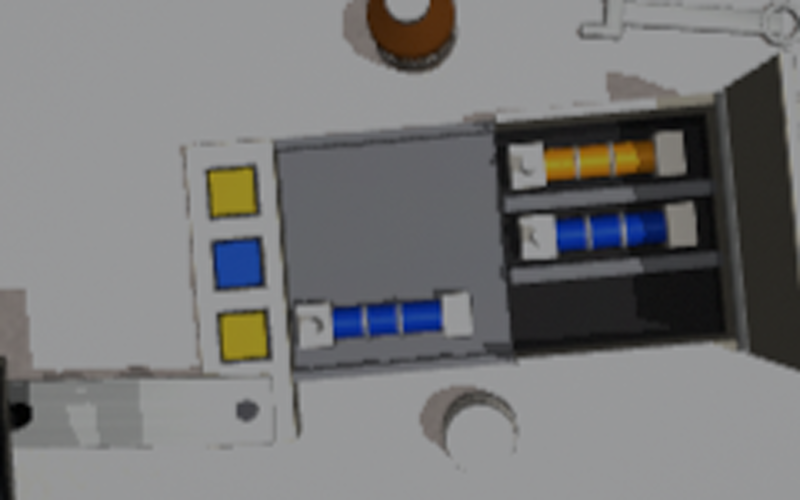

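Run:
```python
from h import *
d=np.load('pics/t5.npy')
f=lambda u,v:(120+u/3.3333,130+v/3.3333)
for u,v in((296,326),(471,313),(383,319)): print(tocase(px2w('top',None,*f(u,v),.036)).round(1))
for u,v in((322,338),(460,302),(460,325)): print('block top z',px2w('top',d,*f(u,v))[2].round(4))
```

```text
[-47.3 148.6  36. ]
[-48.5  27.9  36. ]
[-47.5  88.6  36. ]
block top z 0.0382
block top z 0.0368
block top z 0.0368
```

Centre at y ≈ 88 mm, flat on the tray (block tops 37–38 mm, expected 37). Everything is clear of the arm, so I hand in.

```bash
python3 -c "
from h import *
print(close_job()); stat()"
```

```text
the job is handed in; nothing more can be done
None
the job is handed in; nothing more can be done
```

The job is handed in, at about 23 s on the robot's clock. No verdict was reported, so this rests on my last checks.

**What I did:**
- **Cover:** swung about 1.5 rad aside (estimated from the tool's arc), which showed the tiles as amber, blue, amber.
- **Lid:** opened to about 90°; I measured it 0.1° off vertical, just before letting go of the handle.
- **Column:** the wrong one was the blue column in the x = −50 mm lane. I slid it out by its stem and let go.

**Last checks:**
- **Blue column on the tray:** it lies flat, stem up, at case x ≈ −48, y ≈ 88 mm. Its block tops measured 37–38 mm (37 expected).
- **Everything else:** in the last top view the other two columns, the bottle and the jar looked unmoved, and the cover and lid were still open. I judged these by eye. The gripper was clear and touching nothing.

**What failed or disagreed:**
- **Missed first swing:** the fingers passed over the knob. The reported TCP height was about 31 mm below the real fingertips seen in the depth image. I corrected for that from then on, and the later grips bore it out.
- **Lid opening force:** the wrist force reached about 27 N partway through because my arc was slightly too wide. I moved inward, the force dropped, and I carried on.

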